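Find the rocking corner of the jig plate and shim it

ROBOT

A 7-joint arm with a two-finger parallel gripper is mounted at the origin on the work surface. World frame = base frame: x ahead of the robot, y to its left, z up, the work surface at z = 0. Lengths are in m, angles in rad, forces in N, time in s.
With the tool pointing down it reaches from about 0.4 to 0.9 m from the base axis. Payload 5.5 kg.
Tool frame: the origin (TCP) lies midway between the tips of the shut fingers; the grasp point (between the pads) lies 19 mm behind it (robot.pinch_z is the distance from the TCP to the grasp point, in m); x points along the fingers, y is the direction in which the jaws open and shut, and the axes are right-handed (so a half turn about x gives the same grasp; the last joint's range is limited). The gripper opens to 92 mm and grips with 3 to 60 N. Pads are 19 mm wide; open, the fingers measure 130 mm over their backs; the gripper's body (75 mm by 190 mm) begins 47 mm behind the grasp point.
Start: joints at [-0.863, 0.501, -0.427, 1.55, 0.221, 1.138, -0.21], TCP at [0.28, 0.587, 0.227] pointing down, gripper open.
Joint ranges: [-2.88, 2.88], [-0.31, 2.03], [-1.54, 1.56], [0.2, 2.42], [-1.41, 4.55], [0.19, 2.02], [-2.57, 2.57]. Speed limits (rad/s): [2.57, 2.57, 3.14, 3.14, 3.14, 3.14, 3.14].

INTERFACE

Orientations are given as [roll, pitch, yaw] about the fixed x, y, z axes, in that order (R = Rz(yaw) Ry(pitch) Rx(roll)).
In Python, from plant import robot gives the robot as it stands.
- The arm moves only by the shell command python3 -m inch 'ROWS' [FORCE]. ROWS is JSON, a list of rows, each an object of numbers: "claw": the gripper command: -1 is shut, 1 is fully open, values between are in proportion; "dx", "dy", "dz": the shift along the world's x, y, z in mm; "spin": the turn about the world's z in degrees. In form: [{"claw": .., "dx": .., "dy": .., "dz": .., "spin": ..}, ...]. A call has 1 to 20 rows; each row is the pose to reach, as a shift and turn from the pose measured when the call began; what a row does not reach only later rows make up. A row lasts 1/12 s, in which the tool goes at most 41.7 mm and 7.16 degrees, less where a joint would pass 70% of its speed; a pose out of reach is approached as far as the arm can. A call with a gripper value outside its range is refused whole. The fingers move at their own pace and stop on an object; FORCE is the grip in N (left out, the last holds). Time passes only in rows, so rows that repeat a pose let the fingers close. It gives the time, the measured TCP pose, the force and the opening at its end, in the units of the state.
- robot.get_state(): the state, without advancing time (a new reading comes with each control period).
- robot.snapshot(name): name is "scene" or "top" or "wrist"; returns a dict with "frame" (420x560x3 uint8, blue, green, red), "fx", "fy", "cx", "cy" (pixels), "rvec" (rotation vector, rad) and "tvec" (3), from world to camera coordinates, as OpenCV has them; the wrist camera has in their place "mount" (4x4, takes a point from camera to tool coordinates, whose origin is the TCP and whose axes are the tool frame's). Camera axes: x right, y down, z forward; pixel columns grow to the right and rows downward; lengths in m; the calibration is good to about 2 mm. A picture is of the moment at which its call begins: read the wrist's pose just before it. There is no depth.
- robot.sign_off(): hands the job in, once; it reports no verdict.
The state is a dict: "t": time; "joints": joint angles; "qvel": joint speeds; "tau": joint torques, N m; "tcp_pos": TCP position; "orientation": TCP orientation; "contact_force": force on the tool from outside, world axes, zero at the start; "ft_torque": the same for the moment, N m; "opening": finger opening in m.
Only numpy, scipy, OpenCV 4.12 (cv2) and the standard library are available. Lean on these libraries where they do the work, as an engineer would, in place of code of your own. Each camera call takes 0.05 s, during which the arm holds its last target.

TASK

The wooden jig plate rocks on one of its four corners. With the fingertips, press down on the corners until you find the one that dips, then press the raised shim tab beside that corner down flat, so that the plate sits level. Leave the other three tabs up, do not lift or shift the plate, and do not disturb the things around it.

Things in the scene. Friction and masses are not known exactly. Their poses are not given: they have to be found in the camera images.
- bed: fixed plywood board 220 x 400 x 18 mm lying on the work surface; origin at the centre of its underside, x along the 220 mm side, y along the 400 mm side, z up. It carries everything below: a 40 x 40 mm block under the plate's middle, a foot block under each plate corner, four edge stops and the four shim rockers.
- plate: loose wooden jig plate 160 x 220 x 12 mm, about 0.8 kg, resting level between edge stops (2 mm play), axes as the bed's. Origin at the centre of its underside, 52 mm above the work surface; its top is at 64 mm. Fixed on it: two strips (110 mm long, 16 mm high, 34 mm either side of the middle) and a black knob (32 mm wide, 32 mm high). One of the four feet under it is 4 mm too short.
- corner_1 (a point): point to press, on the plate's top over the foot of corner 1 (near the robot, left), 14 mm inside both edges, 64 mm above the work surface. If this corner's foot is the short one, 2 to 7 N here make it dip about 4 mm (the plate tilts some 0.05 rad) until the foot stops it, and it comes back when let go; otherwise it stands firm
- corner_2 (a point): point to press, on the plate's top over the foot of corner 2 (near the robot, right), 14 mm inside both edges, 64 mm above the work surface. If this corner's foot is the short one, 2 to 7 N here make it dip about 4 mm (the plate tilts some 0.05 rad) until the foot stops it, and it comes back when let go; otherwise it stands firm
- corner_3 (a point): point to press, on the plate's top over the foot of corner 3 (far, left), 14 mm inside both edges, 64 mm above the work surface. If this corner's foot is the short one, 2 to 7 N here make it dip about 4 mm (the plate tilts some 0.05 rad) until the foot stops it, and it comes back when let go; otherwise it stands firm
- corner_4 (a point): point to press, on the plate's top over the foot of corner 4 (far, right), 14 mm inside both edges, 64 mm above the work surface. If this corner's foot is the short one, 2 to 7 N here make it dip about 4 mm (the plate tilts some 0.05 rad) until the foot stops it, and it comes back when let go; otherwise it stands firm
- shim_1 (a joint): angle of the shim rocker at corner 1: 0 to 0.08 rad at the start (tab sticking up and outward), 0.36 rad when pressed flat (end stop). It stays where left; about 3 N at the tab point moves it, up to about 8 N where it lifts a loaded foot. Flat, it raises that foot by 4 mm, which fills the gap at the short foot but jacks up the plate at a sound one
- shim_2 (a joint): angle of the shim rocker at corner 2: 0 to 0.08 rad at the start (tab sticking up and outward), 0.36 rad when pressed flat (end stop). It stays where left; about 3 N at the tab point moves it, up to about 8 N where it lifts a loaded foot. Flat, it raises that foot by 4 mm, which fills the gap at the short foot but jacks up the plate at a sound one
- shim_3 (a joint): angle of the shim rocker at corner 3: 0 to 0.08 rad at the start (tab sticking up and outward), 0.36 rad when pressed flat (end stop). It stays where left; about 3 N at the tab point moves it, up to about 8 N where it lifts a loaded foot. Flat, it raises that foot by 4 mm, which fills the gap at the short foot but jacks up the plate at a sound one
- shim_4 (a joint): angle of the shim rocker at corner 4: 0 to 0.08 rad at the start (tab sticking up and outward), 0.36 rad when pressed flat (end stop). It stays where left; about 3 N at the tab point moves it, up to about 8 N where it lifts a loaded foot. Flat, it raises that foot by 4 mm, which fills the gap at the short foot but jacks up the plate at a sound one
- tab_1 (a point): top of the steel tab of shim rocker 1, 46 mm out from its hinge pin; the tab is 24 mm wide, 6 mm thick, ends 18 mm farther out and points away from the plate along the bed's +y. The pin lies along the bed's x, 8 mm outside the plate's edge, 31 mm above the work surface. The point is 46 to 50 mm above the work surface when up, 34 mm when flat, moving about 3 mm outward on the way
- tab_2 (a point): top of the steel tab of shim rocker 2, 46 mm out from its hinge pin; the tab is 24 mm wide, 6 mm thick, ends 18 mm farther out and points away from the plate along the bed's -y. The pin lies along the bed's x, 8 mm outside the plate's edge, 31 mm above the work surface. The point is 46 to 50 mm above the work surface when up, 34 mm when flat, moving about 3 mm outward on the way
- tab_3 (a point): top of the steel tab of shim rocker 3, 46 mm out from its hinge pin; the tab is 24 mm wide, 6 mm thick, ends 18 mm farther out and points away from the plate along the bed's +y. The pin lies along the bed's x, 8 mm outside the plate's edge, 31 mm above the work surface. The point is 46 to 50 mm above the work surface when up, 34 mm when flat, moving about 3 mm outward on the way
- tab_4 (a point): top of the steel tab of shim rocker 4, 46 mm out from its hinge pin; the tab is 24 mm wide, 6 mm thick, ends 18 mm farther out and points away from the plate along the bed's -y. The pin lies along the bed's x, 8 mm outside the plate's edge, 31 mm above the work surface. The point is 46 to 50 mm above the work surface when up, 34 mm when flat, moving about 3 mm outward on the way
- offcut: wooden offcut 18 x 50 x 18 mm lying on the plate between the two strips; origin at its underside; not to be disturbed
- tape_roll: roll of tape, 52 mm across, 24 mm high, on the bed between the two left tabs; origin at its underside; not to be disturbed
- bung: rubber bung, 36 mm across, 30 mm high, on the bed between the two right tabs; origin at its underside; not to be disturbed
- glue: glue bottle 60 mm across, 170 mm high, left of the bed; origin at its underside; not to be disturbed
- screwdriver: screwdriver lying right of the bed; origin at its underside; not to be disturbed
- tin: open metal cup 80 mm across, 80 mm high, right of the bed; origin at its underside; not to be disturbed
- brush: paint brush lying left of the bed; origin at its underside; not to be disturbed

How it is judged:
By the outcome, as a careful person would: the job done as asked, in the order asked, and still so for the second after the job is handed in, with the robot touching nothing.
It also fails if it takes over 54 s, if anything falls off the work surface, if the arm or the gripper's body presses on something with over 40 N, if the wrist force passes 120 N, or if a joint passes its speed limit or range.

## Working session

There is one attempt and no reset: what is moved stays moved. The work goes in short steps, Python scripts to look and compute and a shell command to move; the robot and the scene stay as the last step left them, time stands still between calls to the robot, and variables do not carry over. Pictures are saved under pics/ and viewed, and the job is handed in when it is done.

```bash
mkdir -p pics; ls
python3 - <<'E'
from plant import robot
import cv2
s=robot.get_state();print(s)
for n in("scene","top"):
    d=robot.snapshot(n);cv2.imwrite(f"pics/{n}0.png",d["frame"]);print(n,{k:v for k,v in d.items() if k!="frame"})
E
```

```text
pics
{'t': 0.0, 'joints': array([-0.86283576,  0.50184634, -0.42677379,  1.55141853,  0.22080783,
        1.1382654 , -0.21028909]), 'qvel': array([-1.73355564e-06,  6.41059996e-04,  7.73278028e-04,  6.71768939e-05,
        1.47424732e-03,  2.94506096e-04,  4.55738665e-04]), 'tau': array([ 3.43431293e-04, -5.66591692e+01, -5.81623524e+00, -2.79115140e+01,
       -6.86331885e-02,  3.07741051e-02,  1.76179174e-04]), 'tcp_pos': array([0.27941802, 0.58613319, 0.22569083]), 'orientation': array([-1.6034693 ,  1.56891339, -2.04818235]), 'contact_force': array([-1.10682872, -0.32529628,  0.91274251]), 'ft_torque': array([ 0.02679297, -0.01675453,  0.00743293]), 'opening': 0.09197260328405923}
scene {'fx': 534.9170613457131, 'fy': 534.9170613457131, 'cx': 275.0161879016552, 'cy': 204.64516979569035, 'rvec': array([ 1.40979695,  2.24520599, -0.78607653]), 'tvec': array([ 0.26337611, -0.31489734,  1.65051564])}
top {'fx': 416.70402183972465, 'fy': 416.70402183972465, 'cx': 276.89622301875204, 'cy': 205.2989658797468, 'rvec': array([ 2.16221684, -2.15049248,  0.18780265]), 'tvec': array([-0.04224553,  0.56904023,  1.02642638])}
```

View pics/scene0.png

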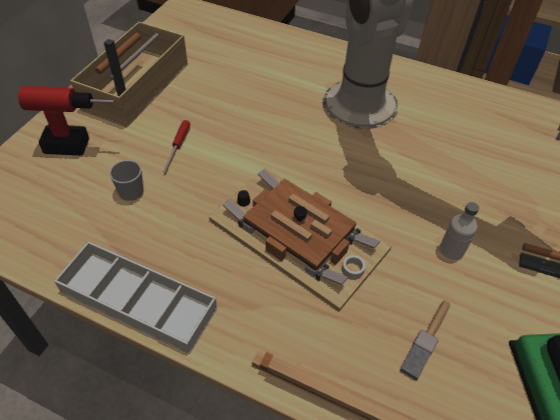

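View pics/top0.png

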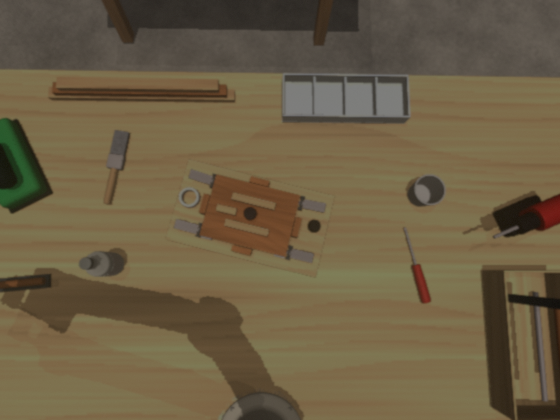

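The top view shows the plate around (250,215), with the tabs at (201,177), (187,228), (314,205) and (301,255). The tape roll is at (189,197), the bung at (314,226) and the glue at (97,264). The robot is at the bottom. Next I'll measure the plate outline and the tabs.

```bash
cat > h.py <<'E'
import numpy as np,cv2
def ray(d,uv,z):
    K=np.array([[d["fx"],0,d["cx"]],[0,d["fy"],d["cy"]],[0,0,1]])
    R=cv2.Rodrigues(d["rvec"])[0];C=-R.T@d["tvec"]
    uv=np.atleast_2d(uv).astype(float)
    r=(R.T@np.linalg.inv(K)@np.c_[uv,np.ones(len(uv))].T).T
    return C+r*((z-C[2])/r[:,2])[:,None]
def proj(d,P):
    K=np.array([[d["fx"],0,d["cx"]],[0,d["fy"],d["cy"]],[0,0,1]])
    return cv2.projectPoints(np.atleast_2d(P).astype(float),d["rvec"],d["tvec"],K,None)[0][:,0]
E
python3 - <<'E'
from plant import robot
from h import *
d=robot.snapshot("top");f=d["frame"]
c=f[150:285,155:345];cv2.imwrite("pics/crop1.png",cv2.resize(c,None,fx=4,fy=4,interpolation=cv2.INTER_CUBIC))
hsv=cv2.cvtColor(f,cv2.COLOR_BGR2HSV)
for p in[(230,240),(250,205),(290,225),(180,215),(201,177),(187,228),(314,205),(301,255)]:print(p,hsv[p[1],p[0]])
E
```

```text
(230, 240) [ 12 154 104]
(250, 205) [ 13 155  92]
(290, 225) [ 13 159 104]
(180, 215) [ 19 107 124]
(201, 177) [ 13  40 101]
(187, 228) [ 12  41 107]
(314, 205) [ 13  40 102]
(301, 255) [ 14  43 101]
```

View pics/crop1.png

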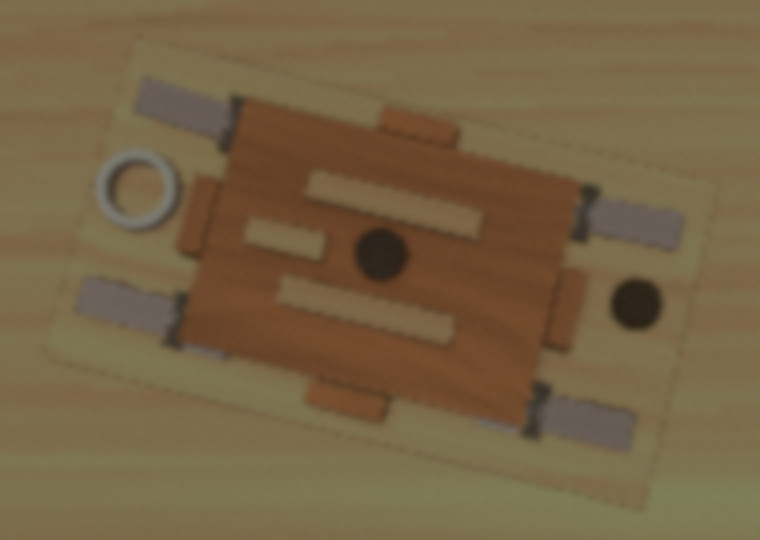

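The crop shows the plate corners at about (238,97), (585,183), (525,425) and (180,340) in 4x crop pixels. All four tabs, the roll and the bung are visible.

Run:
```python
from plant import robot
from h import *
d=robot.snapshot("top");f=d["frame"]
hsv=cv2.cvtColor(f,cv2.COLOR_BGR2HSV)
cr=lambda a:np.array(a)/4.+[155,150]-0.375
pc=cr([(180,340),(525,425),(238,97),(585,183)])
P=ray(d,pc,.064); print("plate",P.round(4)); c=P.mean(0);print(c)
print("sides",np.linalg.norm(P[0]-P[1]),np.linalg.norm(P[2]-P[3]),np.linalg.norm(P[0]-P[2]),np.linalg.norm(P[1]-P[3]))
B=ray(d,cr([(46,357),(643,510),(137,38),(718,183)]),.018);print("bed",B.round(4),B.mean(0),np.linalg.norm(B[0]-B[1]),np.linalg.norm(B[0]-B[2]))
def ang(P): 
    y=(P[0]-P[1])+(P[2]-P[3]); return np.arctan2(-y[0],y[1])
print("yaw",ang(P),ang(B))
m=((hsv[...,1]<65)&(hsv[...,2]>80)).astype(np.uint8)
m[:160]=0;m[275:]=0;m[:,:165]=0;m[:,335:]=0
n,_,st,ce=cv2.connectedComponentsWithStats(m)
for i in range(1,n):
    if st[i,4]>40: print(st[i],ce[i],ray(d,ce[i],.047).round(4))
c=P.mean(0); a=(ang(P)+ang(B))/2
x=np.array([np.cos(a),np.sin(a)]);y=np.array([-np.sin(a),np.cos(a)])
for i,(sx,sy) in enumerate([(-1,1),(-1,-1),(1,1),(1,-1)]):
    print(i+1,"corner",(c[:2]+x*sx*66+0 if 0 else c[:2]+x*sx*.066+y*sy*.096).round(4),"tab",(c[:2]+x*sx*.066+y*sy*(.118+.044)).round(4))
# second view check
s=robot.snapshot("scene"); 
print(proj(s,P).round(1))
g=s["frame"]
cv2.imwrite("pics/sc1.png",cv2.resize(g[160:310,200:400],None,fx=4,fy=4,interpolation=cv2.INTER_CUBIC))
```

```text
plate [[ 0.4913  0.1525  0.064 ]
 [ 0.4399 -0.0612  0.064 ]
 [ 0.6454  0.1207  0.064 ]
 [ 0.5919 -0.0991  0.064 ]]
[0.54210619 0.02821093 0.064     ]
sides 0.21983658308383738 0.22622743796069136 0.1573577119913226 0.1566297068515893
bed [[ 0.4834  0.2454  0.018 ]
 [ 0.3873 -0.1392  0.018 ]
 [ 0.6951  0.1944  0.018 ]
 [ 0.6006 -0.1911  0.018 ]] [0.54161336 0.02737524 0.018     ] 0.39642976016876225 0.21783876747258696
yaw -0.23722515305319192 -0.24259436881285912
[189 170  24  14 205] [200.63414634 176.66341463] [[0.6416 0.1572 0.047 ]]
[179 187  21  20 179] [188.72067039 196.80446927] [[0.5888 0.1858 0.047 ]]
[302 200  24  12 199] [313.3919598  205.25125628] [[ 0.5694 -0.1325  0.047 ]]
[174 219  25  15 218] [186.35321101 226.05045872] [[0.514  0.1892 0.047 ]]
[290 249  23  14 203] [301.07389163 255.24137931] [[ 0.4421 -0.1003  0.047 ]]
1 corner [0.5008 0.1371] tab [0.5165 0.2013]
2 corner [ 0.4552 -0.0494] tab [ 0.4395 -0.1135]
3 corner [0.629  0.1058] tab [0.6447 0.1699]
4 corner [ 0.5834 -0.0807] tab [ 0.5677 -0.1448]
[[355.4 220.5]
 [283.2 176.8]
 [318.5 264.6]
 [242.3 213.7]]
```

View pics/sc1.png

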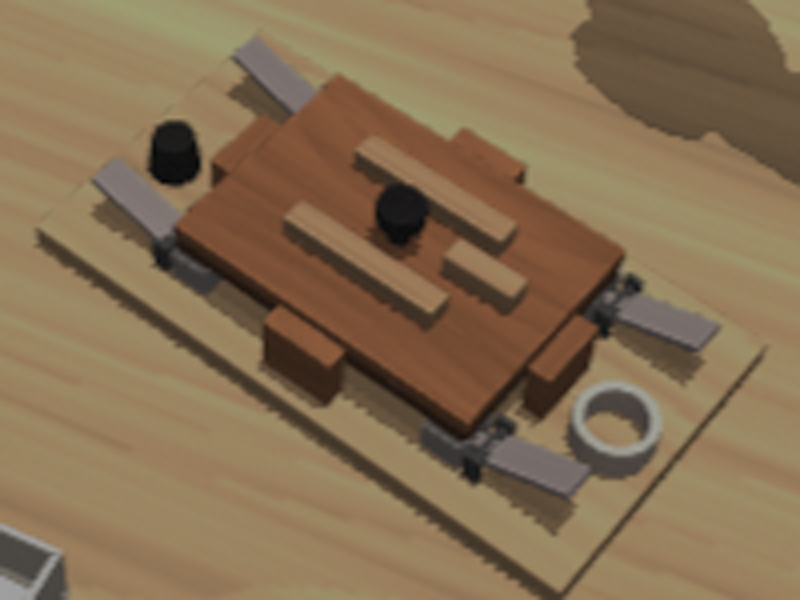

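The measured sizes agree with the given ones: plate 220x157 mm, bed 396x218 mm, the two yaws within 0.3 degrees, and the scene-view projection lands on the plate corners. I'll go above corner 1 with the fingers shut and the jaws along the bed's x, at the present height so as to pass over the glue.

```bash
python3 -m inch '[{"claw":-1,"dx":40,"dy":-80,"dz":0,"spin":-14},{"claw":-1,"dx":110,"dy":-220,"dz":0,"spin":-40},{"claw":-1,"dx":221,"dy":-449,"dz":0,"spin":-78},{"claw":-1,"dx":221,"dy":-449,"dz":0,"spin":-78},{"claw":-1,"dx":221,"dy":-449,"dz":0,"spin":-78},{"claw":-1,"dx":221,"dy":-449,"dz":0,"spin":-78},{"claw":-1,"dx":221,"dy":-449,"dz":0,"spin":-78},{"claw":-1,"dx":221,"dy":-449,"dz":0,"spin":-78},{"claw":-1,"dx":221,"dy":-449,"dz":0,"spin":-78},{"claw":-1,"dx":221,"dy":-449,"dz":0,"spin":-78},{"claw":-1,"dx":221,"dy":-449,"dz":0,"spin":-78},{"claw":-1,"dx":221,"dy":-449,"dz":0,"spin":-78},{"claw":-1,"dx":221,"dy":-449,"dz":0,"spin":-78},{"claw":-1,"dx":221,"dy":-449,"dz":0,"spin":-78},{"claw":-1,"dx":221,"dy":-449,"dz":0,"spin":-78},{"claw":-1,"dx":221,"dy":-449,"dz":0,"spin":-78},{"claw":-1,"dx":221,"dy":-449,"dz":0,"spin":-78},{"claw":-1,"dx":221,"dy":-449,"dz":0,"spin":-78},{"claw":-1,"dx":221,"dy":-449,"dz":0,"spin":-78}]' 20
```

```text
t: 1.83
tcp_pos: [0.5001, 0.1386, 0.2262]
orientation: [-1.79, 1.57, 2.689]
contact_force: [0.2, 0.2, 0.2]
opening: 0.0002
```

```bash
python3 -m inch '[{"claw":-1,"dx":1,"dy":-1,"dz":-40,"spin":0},{"claw":-1,"dx":1,"dy":-1,"dz":-80,"spin":0},{"claw":-1,"dx":1,"dy":-1,"dz":-115,"spin":0},{"claw":-1,"dx":1,"dy":-1,"dz":-140,"spin":0},{"claw":-1,"dx":1,"dy":-1,"dz":-153,"spin":0},{"claw":-1,"dx":1,"dy":-1,"dz":-155,"spin":0},{"claw":-1,"dx":1,"dy":-1,"dz":-155,"spin":0},{"claw":-1,"dx":1,"dy":-1,"dz":-155,"spin":0}]'
python3 - <<'E'
from plant import robot
from h import *
d=robot.snapshot("wrist");cv2.imwrite("pics/w1.png",d["frame"])
d=robot.snapshot("top");cv2.imwrite("pics/t1.png",cv2.resize(d["frame"][150:285,155:345],None,fx=4,fy=4))
E
```

```text
t: 2.5
tcp_pos: [0.5019, 0.1381, 0.0721]
orientation: [3.076, 1.57, 1.273]
contact_force: [-0.5, -0.1, -0.5]
opening: 0.0005
```

View pics/w1.png

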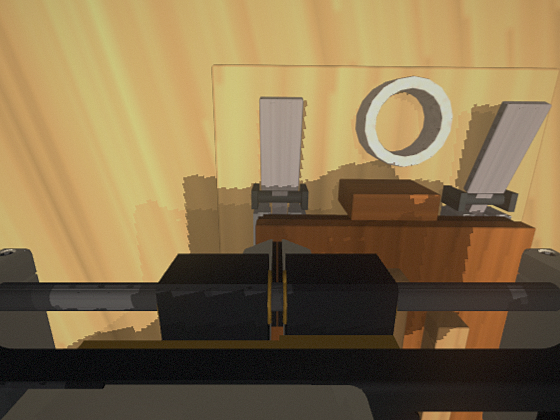

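View pics/t1.png

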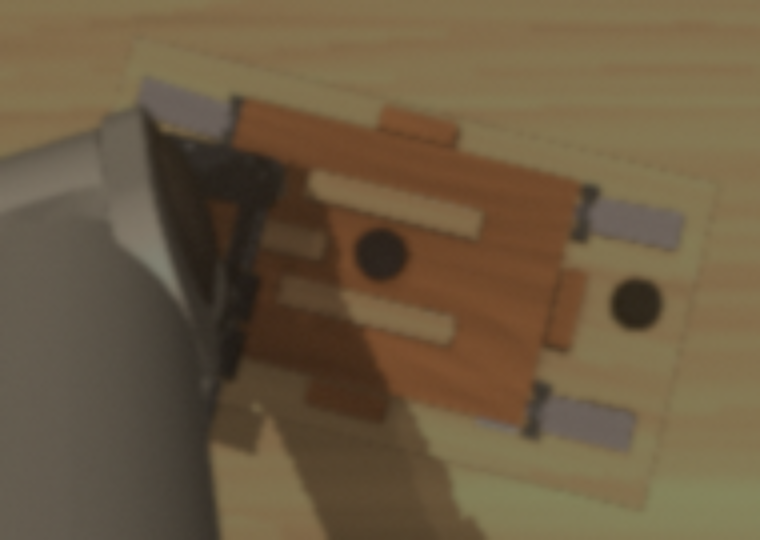

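The wrist view shows the shut fingers (column 279) in line with tab 1 (column 281), with the plate corner below them, so the position is right. Now I'll press gently.

```bash
python3 -m inch '[{"claw":-1,"dx":0,"dy":0,"dz":-4,"spin":0},{"claw":-1,"dx":0,"dy":0,"dz":-7,"spin":0},{"claw":-1,"dx":0,"dy":0,"dz":-9,"spin":0},{"claw":-1,"dx":0,"dy":0,"dz":-9,"spin":0},{"claw":-1,"dx":0,"dy":0,"dz":-9,"spin":0}]'
```

```text
t: 3.02
tcp_pos: [0.5029, 0.1383, 0.0643]
orientation: [2.373, 1.568, 0.57]
contact_force: [-1.0, -0.7, 5.1]
opening: 0.0005
```

```bash
python3 -m inch '[{"claw":-1,"dx":-1,"dy":0,"dz":-2,"spin":0},{"claw":-1,"dx":-1,"dy":0,"dz":-3,"spin":0},{"claw":-1,"dx":-1,"dy":0,"dz":-3,"spin":0},{"claw":-1,"dx":-1,"dy":0,"dz":-3,"spin":0}]'
```

```text
t: 3.35
tcp_pos: [0.503, 0.1384, 0.0641]
orientation: [2.228, 1.565, 0.424]
contact_force: [-6.7, -1.8, 25.5]
opening: 0.0007
```

Corner 1 stands firm: z stays at 64 mm with 25 N on it. Next is corner 2.

```bash
python3 -m inch '[{"claw":-1,"dx":0,"dy":0,"dz":20,"spin":0},{"claw":-1,"dx":0,"dy":0,"dz":45,"spin":0},{"claw":-1,"dx":-9,"dy":-34,"dz":45,"spin":0},{"claw":-1,"dx":-18,"dy":-70,"dz":45,"spin":0},{"claw":-1,"dx":-27,"dy":-106,"dz":45,"spin":0},{"claw":-1,"dx":-36,"dy":-142,"dz":45,"spin":0},{"claw":-1,"dx":-44,"dy":-175,"dz":45,"spin":0},{"claw":-1,"dx":-47,"dy":-187,"dz":45,"spin":0},{"claw":-1,"dx":-47,"dy":-187,"dz":25,"spin":0},{"claw":-1,"dx":-47,"dy":-187,"dz":9,"spin":0},{"claw":-1,"dx":-47,"dy":-187,"dz":7,"spin":0},{"claw":-1,"dx":-47,"dy":-187,"dz":7,"spin":0},{"claw":-1,"dx":-47,"dy":-187,"dz":7,"spin":0}]'
```

```text
t: 4.43
tcp_pos: [0.4562, -0.0484, 0.0713]
orientation: [2.257, 1.566, 0.453]
contact_force: [-0.1, -0.1, -0.3]
opening: 0.0004
```

```bash
python3 -m inch '[{"claw":-1,"dx":0,"dy":0,"dz":-4,"spin":0},{"claw":-1,"dx":0,"dy":0,"dz":-7,"spin":0},{"claw":-1,"dx":0,"dy":0,"dz":-9,"spin":0},{"claw":-1,"dx":0,"dy":0,"dz":-9,"spin":0},{"claw":-1,"dx":0,"dy":0,"dz":-9,"spin":0},{"claw":-1,"dx":0,"dy":0,"dz":-9,"spin":0}]'
```

```text
t: 4.93
tcp_pos: [0.4571, -0.0481, 0.0641]
orientation: [2.173, 1.564, 0.37]
contact_force: [-5.2, 0.3, 18.7]
opening: 0.0002
```

Corner 2 is firm too (19 N at z = 64 mm). On to corner 4.

```bash
python3 -m inch '[{"claw":-1,"dx":0,"dy":0,"dz":20,"spin":0},{"claw":-1,"dx":0,"dy":0,"dz":45,"spin":0},{"claw":-1,"dx":34,"dy":-9,"dz":45,"spin":0},{"claw":-1,"dx":70,"dy":-18,"dz":45,"spin":0},{"claw":-1,"dx":105,"dy":-27,"dz":45,"spin":0},{"claw":-1,"dx":126,"dy":-33,"dz":45,"spin":0},{"claw":-1,"dx":126,"dy":-33,"dz":45,"spin":0},{"claw":-1,"dx":126,"dy":-33,"dz":25,"spin":0},{"claw":-1,"dx":126,"dy":-33,"dz":9,"spin":0},{"claw":-1,"dx":126,"dy":-33,"dz":7,"spin":0},{"claw":-1,"dx":126,"dy":-33,"dz":7,"spin":0},{"claw":-1,"dx":126,"dy":-33,"dz":7,"spin":0}]'
```

```text
t: 5.93
tcp_pos: [0.583, -0.081, 0.0716]
orientation: [2.175, 1.564, 0.372]
contact_force: [0.2, 0.4, 0.4]
opening: 0.0004
```

```bash
python3 -m inch '[{"claw":-1,"dx":0,"dy":0,"dz":-4,"spin":0},{"claw":-1,"dx":0,"dy":0,"dz":-7,"spin":0},{"claw":-1,"dx":0,"dy":0,"dz":-8,"spin":0},{"claw":-1,"dx":0,"dy":0,"dz":-9,"spin":0},{"claw":-1,"dx":0,"dy":0,"dz":-9,"spin":0},{"claw":-1,"dx":0,"dy":0,"dz":-9,"spin":0}]'
```

```text
t: 6.43
tcp_pos: [0.5835, -0.0809, 0.0643]
orientation: [2.134, 1.563, 0.331]
contact_force: [-4.0, -0.1, 11.0]
opening: 0.0008
```

Corner 4 is firm (11 N at 64.3 mm). That leaves corner 3, which I'll check rather than assume.

```bash
python3 -m inch '[{"claw":-1,"dx":0,"dy":0,"dz":20,"spin":0},{"claw":-1,"dx":0,"dy":0,"dz":45,"spin":0},{"claw":-1,"dx":8,"dy":34,"dz":45,"spin":0},{"claw":-1,"dx":17,"dy":70,"dz":45,"spin":0},{"claw":-1,"dx":26,"dy":106,"dz":45,"spin":0},{"claw":-1,"dx":35,"dy":142,"dz":45,"spin":0},{"claw":-1,"dx":43,"dy":175,"dz":45,"spin":0},{"claw":-1,"dx":46,"dy":187,"dz":45,"spin":0},{"claw":-1,"dx":46,"dy":187,"dz":25,"spin":0},{"claw":-1,"dx":46,"dy":187,"dz":9,"spin":0},{"claw":-1,"dx":46,"dy":187,"dz":7,"spin":0},{"claw":-1,"dx":46,"dy":187,"dz":7,"spin":0},{"claw":-1,"dx":46,"dy":187,"dz":7,"spin":0}]'
```

```text
t: 7.52
tcp_pos: [0.6298, 0.1054, 0.0718]
orientation: [2.094, 1.562, 0.29]
contact_force: [1.6, 0.5, -0.1]
opening: 0.0004
```

```bash
python3 -m inch '[{"claw":-1,"dx":0,"dy":0,"dz":-4,"spin":0},{"claw":-1,"dx":0,"dy":0,"dz":-7,"spin":0},{"claw":-1,"dx":0,"dy":0,"dz":-8,"spin":0},{"claw":-1,"dx":0,"dy":0,"dz":-9,"spin":0},{"claw":-1,"dx":0,"dy":0,"dz":-10,"spin":0},{"claw":-1,"dx":0,"dy":0,"dz":-10,"spin":0},{"claw":-1,"dx":0,"dy":0,"dz":-10,"spin":0}]'
```

```text
t: 8.1
tcp_pos: [0.6303, 0.1052, 0.0623]
orientation: [2.064, 1.562, 0.26]
contact_force: [0.7, -0.2, 2.6]
opening: 0.0004
```

It yields: z = 62.3 mm at 2.6 N. I'll follow it to its stop.

```bash
python3 -m inch '[{"claw":-1,"dx":0,"dy":0,"dz":-1,"spin":0},{"claw":-1,"dx":0,"dy":0,"dz":-2,"spin":0},{"claw":-1,"dx":0,"dy":0,"dz":-2,"spin":0},{"claw":-1,"dx":0,"dy":0,"dz":-2,"spin":0}]'
python3 -m inch '[{"claw":-1,"dx":0,"dy":0,"dz":8,"spin":0},{"claw":-1,"dx":0,"dy":0,"dz":30,"spin":0},{"claw":-1,"dx":0,"dy":0,"dz":50,"spin":0},{"claw":-1,"dx":0,"dy":0,"dz":50,"spin":0},{"claw":-1,"dx":0,"dy":0,"dz":50,"spin":0}]'
```

```text
t: 8.43
tcp_pos: [0.6306, 0.1052, 0.0607]
orientation: [2.049, 1.561, 0.244]
contact_force: [-0.8, -1.5, 5.5]
opening: 0.0006
t: 8.85
tcp_pos: [0.6315, 0.1057, 0.1122]
orientation: [2.063, 1.558, 0.259]
contact_force: [0.3, -0.1, -0.2]
opening: 0.0004
```

Corner 3 dips about 4 mm at 2.6 to 5.5 N and then stops, so it is the short one. Now tab 3.

```bash
python3 -m inch '[{"claw":-1,"dx":6,"dy":32,"dz":0,"spin":0},{"claw":-1,"dx":13,"dy":63,"dz":0,"spin":0},{"claw":-1,"dx":13,"dy":64,"dz":-20,"spin":0},{"claw":-1,"dx":13,"dy":64,"dz":-40,"spin":0},{"claw":-1,"dx":13,"dy":64,"dz":-50,"spin":0},{"claw":-1,"dx":13,"dy":64,"dz":-50,"spin":0},{"claw":-1,"dx":13,"dy":64,"dz":-50,"spin":0}]'
python3 - <<'E'
from plant import robot
from h import *
for n in("wrist","top","scene"):
    f=robot.snapshot(n)["frame"]
    if n=="top": f=cv2.resize(f[150:285,155:345],None,fx=4,fy=4)
    if n=="scene": f=cv2.resize(f[160:310,220:420],None,fx=4,fy=4,interpolation=cv2.INTER_CUBIC)
    cv2.imwrite(f"pics/{n}3.png",f)
E
```

```text
t: 9.43
tcp_pos: [0.6434, 0.1687, 0.0608]
orientation: [2.017, 1.561, 0.212]
contact_force: [0.2, -0.3, 0.4]
opening: 0.0004
```

View pics/scene3.png

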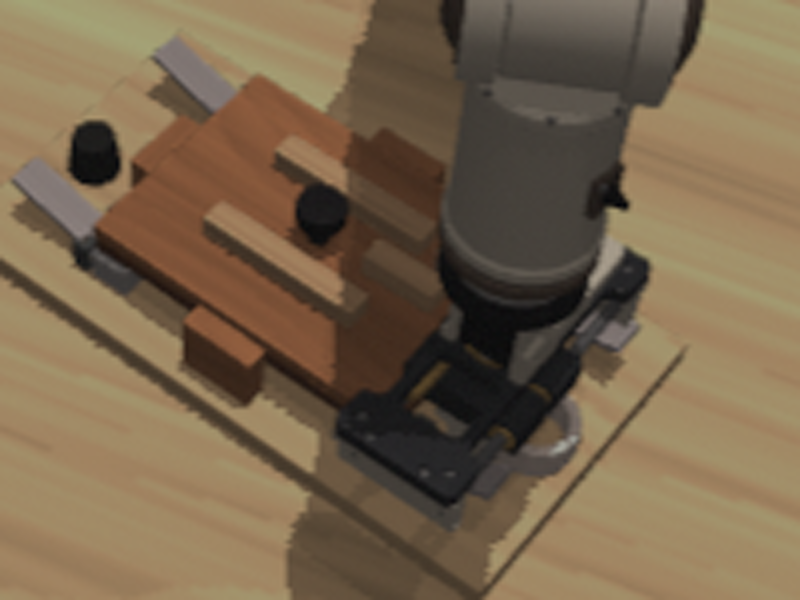

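View pics/wrist3.png

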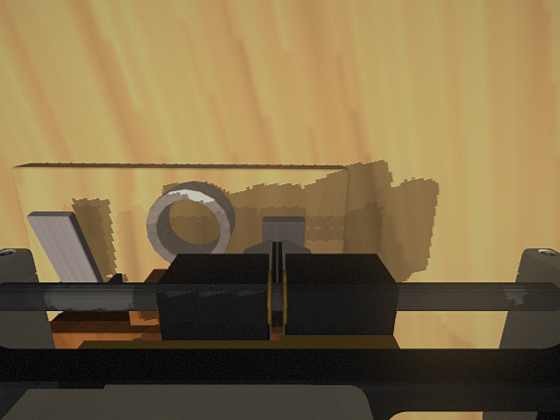

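The fingers are centred on tab 3 (column 279 against 284), and tab 1 and the roll are clear of them. Pressing in stages.

```bash
python3 -m inch '[{"claw":-1,"dx":1,"dy":1,"dz":-5,"spin":0},{"claw":-1,"dx":1,"dy":1,"dz":-9,"spin":0},{"claw":-1,"dx":1,"dy":1,"dz":-12,"spin":0},{"claw":-1,"dx":1,"dy":1,"dz":-15,"spin":0},{"claw":-1,"dx":1,"dy":1,"dz":-18,"spin":0},{"claw":-1,"dx":1,"dy":1,"dz":-20,"spin":0},{"claw":-1,"dx":1,"dy":1,"dz":-20,"spin":0}]'
```

```text
t: 10.17
tcp_pos: [0.6464, 0.1704, 0.0429]
orientation: [2.06, 1.557, 0.256]
contact_force: [-0.6, 0.8, 0.9]
opening: 0.0003
```

```bash
python3 -m inch '[{"claw":-1,"dx":0,"dy":0,"dz":-2,"spin":0},{"claw":-1,"dx":0,"dy":0,"dz":-4,"spin":0},{"claw":-1,"dx":0,"dy":0,"dz":-5,"spin":0},{"claw":-1,"dx":0,"dy":0,"dz":-5,"spin":0},{"claw":-1,"dx":0,"dy":0,"dz":-5,"spin":0}]'
```

```text
t: 10.58
tcp_pos: [0.646, 0.1702, 0.0376]
orientation: [2.039, 1.558, 0.235]
contact_force: [-0.1, 0.2, 2.1]
opening: 0.0008
```

```bash
python3 -m inch '[{"claw":-1,"dx":0,"dy":0,"dz":-1,"spin":0},{"claw":-1,"dx":0,"dy":0,"dz":-3,"spin":0},{"claw":-1,"dx":0,"dy":0,"dz":-4,"spin":0},{"claw":-1,"dx":0,"dy":0,"dz":-4,"spin":0},{"claw":-1,"dx":0,"dy":0,"dz":-4,"spin":0}]'
```

```text
t: 11.0
tcp_pos: [0.6462, 0.1705, 0.0342]
orientation: [2.059, 1.557, 0.254]
contact_force: [-1.6, 1.5, 6.1]
opening: 0.0002
```

```bash
python3 -m inch '[{"claw":-1,"dx":0,"dy":0,"dz":-1,"spin":0},{"claw":-1,"dx":0,"dy":0,"dz":-2,"spin":0},{"claw":-1,"dx":0,"dy":0,"dz":-3,"spin":0},{"claw":-1,"dx":0,"dy":0,"dz":-3,"spin":0},{"claw":-1,"dx":0,"dy":0,"dz":-3,"spin":0}]'
```

```text
t: 11.42
tcp_pos: [0.6463, 0.1705, 0.0338]
orientation: [2.066, 1.557, 0.261]
contact_force: [-6.0, -0.2, 19.1]
opening: 0.0005
```

The tab is at its end stop: 33.8 mm with 19 N on it. I'll back off and re-press corner 3 to see whether it now stands firm.

```bash
python3 -m inch '[{"claw":-1,"dx":0,"dy":0,"dz":15,"spin":0},{"claw":-1,"dx":0,"dy":0,"dz":45,"spin":0},{"claw":-1,"dx":0,"dy":0,"dz":72,"spin":0},{"claw":-1,"dx":-8,"dy":-32,"dz":72,"spin":0},{"claw":-1,"dx":-16,"dy":-64,"dz":70,"spin":0},{"claw":-1,"dx":-16,"dy":-65,"dz":50,"spin":0},{"claw":-1,"dx":-16,"dy":-65,"dz":40,"spin":0},{"claw":-1,"dx":-16,"dy":-65,"dz":38,"spin":0},{"claw":-1,"dx":-16,"dy":-65,"dz":38,"spin":0}]'
```

```text
t: 12.17
tcp_pos: [0.6289, 0.1066, 0.0702]
orientation: [2.169, 1.56, 0.366]
contact_force: [0.0, 0.7, -0.8]
opening: 0.0006
```

```bash
python3 -m inch '[{"claw":-1,"dx":0,"dy":0,"dz":-4,"spin":0},{"claw":-1,"dx":0,"dy":0,"dz":-6,"spin":0},{"claw":-1,"dx":0,"dy":0,"dz":-8,"spin":0},{"claw":-1,"dx":0,"dy":0,"dz":-9,"spin":0},{"claw":-1,"dx":0,"dy":0,"dz":-9,"spin":0},{"claw":-1,"dx":0,"dy":0,"dz":-9,"spin":0}]'
```

```text
t: 12.67
tcp_pos: [0.6293, 0.1083, 0.0629]
orientation: [2.233, 1.559, 0.431]
contact_force: [-3.1, 0.3, 8.3]
opening: 0.0004
```

```bash
python3 -m inch '[{"claw":-1,"dx":0,"dy":0,"dz":0,"spin":0},{"claw":-1,"dx":0,"dy":0,"dz":-2,"spin":0},{"claw":-1,"dx":0,"dy":0,"dz":-2,"spin":0},{"claw":-1,"dx":0,"dy":0,"dz":-2,"spin":0}]'
python3 -m inch '[{"claw":-1,"dx":0,"dy":0,"dz":20,"spin":0},{"claw":-1,"dx":0,"dy":0,"dz":55,"spin":0},{"claw":-1,"dx":0,"dy":0,"dz":95,"spin":0},{"claw":-1,"dx":0,"dy":0,"dz":135,"spin":0},{"claw":-1,"dx":0,"dy":30,"dz":165,"spin":0},{"claw":-1,"dx":-40,"dy":60,"dz":165,"spin":0},{"claw":-1,"dx":-70,"dy":90,"dz":165,"spin":0},{"claw":-1,"dx":-100,"dy":120,"dz":165,"spin":0},{"claw":-1,"dx":-130,"dy":150,"dz":165,"spin":0},{"claw":-1,"dx":-160,"dy":180,"dz":165,"spin":0},{"claw":-1,"dx":-190,"dy":210,"dz":165,"spin":0},{"claw":-1,"dx":-220,"dy":250,"dz":165,"spin":0},{"claw":-1,"dx":-260,"dy":290,"dz":165,"spin":0},{"claw":-1,"dx":-300,"dy":330,"dz":165,"spin":0},{"claw":-1,"dx":-320,"dy":370,"dz":165,"spin":0},{"claw":-1,"dx":-340,"dy":410,"dz":165,"spin":0},{"claw":-1,"dx":-345,"dy":440,"dz":165,"spin":0},{"claw":-1,"dx":-345,"dy":440,"dz":165,"spin":0},{"claw":-1,"dx":-345,"dy":440,"dz":165,"spin":0},{"claw":-1,"dx":-345,"dy":440,"dz":165,"spin":0}]'
python3 - <<'E'
from plant import robot
from h import *
for n in("top","scene"):
    f=robot.snapshot(n)["frame"]
    if n=="top": f=cv2.resize(f[150:285,155:345],None,fx=4,fy=4,interpolation=cv2.INTER_CUBIC)
    if n=="scene": f=cv2.resize(f[160:310,200:400],None,fx=4,fy=4,interpolation=cv2.INTER_CUBIC)
    cv2.imwrite(f"pics/{n}4.png",f)
E
```

```text
t: 13.0
tcp_pos: [0.6306, 0.1092, 0.0623]
orientation: [2.21, 1.556, 0.409]
contact_force: [-1.3, 1.0, 9.7]
opening: 0.0007
t: 14.67
tcp_pos: [0.2821, 0.552, 0.2266]
orientation: [2.308, 1.557, 0.514]
contact_force: [-0.5, 0.2, -0.7]
opening: 0.0003
```

View pics/scene4.png

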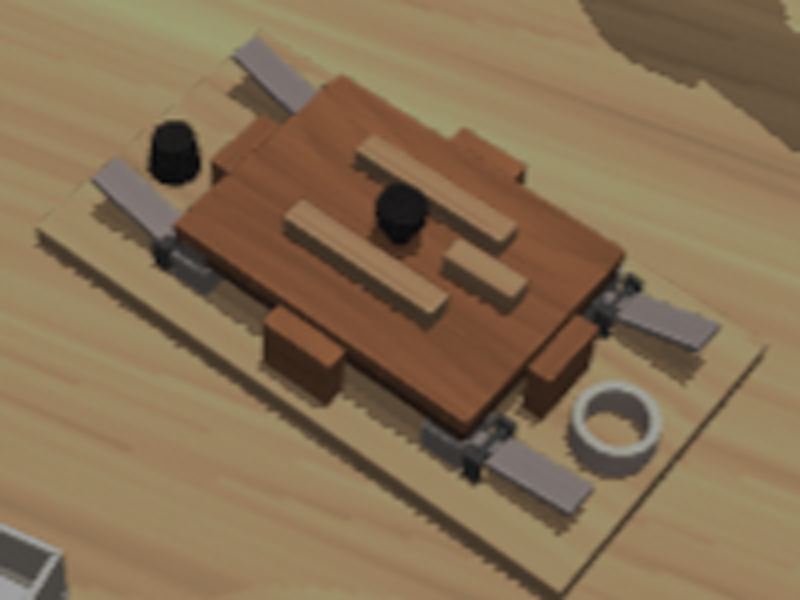

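View pics/top4.png

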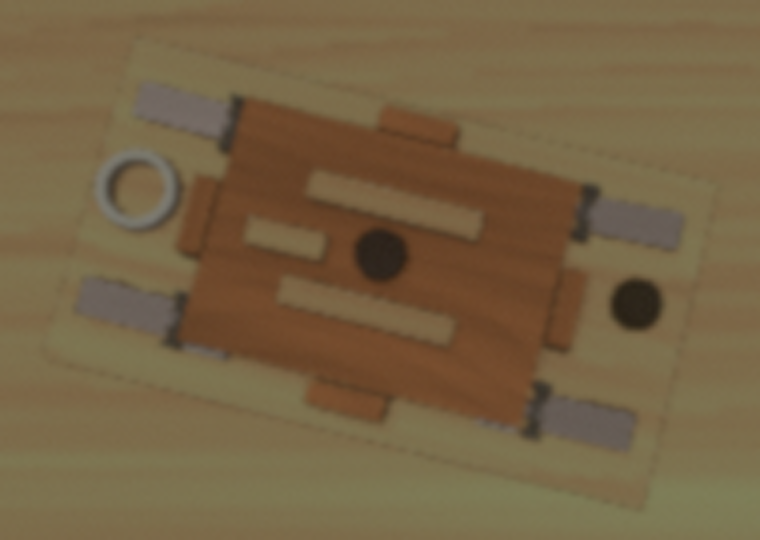

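In both views the plate and the surrounding things look unmoved. Tab 3's end has dropped (scene crop from about (570,490) to (578,510)) and the other tabs are still up. But in my last check corner 3 gave about 1.5 mm at 8 to 10 N, so that press may have driven the shim back a little. I'll go back and press tab 3 flat once more, noting the contact height.

```bash
python3 -m inch '[{"claw":-1,"dx":20,"dy":-30,"dz":0,"spin":0},{"claw":-1,"dx":50,"dy":-60,"dz":0,"spin":0},{"claw":-1,"dx":80,"dy":-88,"dz":0,"spin":0},{"claw":-1,"dx":110,"dy":-116,"dz":0,"spin":0},{"claw":-1,"dx":140,"dy":-144,"dz":0,"spin":0},{"claw":-1,"dx":170,"dy":-172,"dz":0,"spin":0},{"claw":-1,"dx":200,"dy":-200,"dz":0,"spin":0},{"claw":-1,"dx":228,"dy":-230,"dz":0,"spin":0},{"claw":-1,"dx":256,"dy":-260,"dz":0,"spin":0},{"claw":-1,"dx":284,"dy":-290,"dz":0,"spin":0},{"claw":-1,"dx":312,"dy":-320,"dz":0,"spin":0},{"claw":-1,"dx":340,"dy":-350,"dz":0,"spin":0},{"claw":-1,"dx":364,"dy":-382,"dz":0,"spin":0},{"claw":-1,"dx":364,"dy":-382,"dz":0,"spin":0},{"claw":-1,"dx":364,"dy":-382,"dz":0,"spin":0}]'
python3 -m inch '[{"claw":-1,"dx":0,"dy":0,"dz":-40,"spin":0},{"claw":-1,"dx":0,"dy":0,"dz":-80,"spin":0},{"claw":-1,"dx":0,"dy":0,"dz":-120,"spin":0},{"claw":-1,"dx":0,"dy":0,"dz":-150,"spin":0},{"claw":-1,"dx":0,"dy":0,"dz":-174,"spin":0},{"claw":-1,"dx":0,"dy":0,"dz":-176,"spin":0},{"claw":-1,"dx":0,"dy":0,"dz":-176,"spin":0},{"claw":-1,"dx":0,"dy":0,"dz":-176,"spin":0}]'
```

```text
t: 16.02
tcp_pos: [0.6516, 0.159, 0.2265]
orientation: [1.904, 1.557, 0.093]
contact_force: [-0.4, 0.4, 0.1]
opening: 0.0003
t: 16.68
tcp_pos: [0.6524, 0.1595, 0.0522]
orientation: [1.939, 1.555, 0.128]
contact_force: [0.6, 0.0, -0.8]
opening: 0.0005
```

```bash
python3 -m inch '[{"claw":-1,"dx":-6,"dy":12,"dz":-3,"spin":0},{"claw":-1,"dx":-6,"dy":12,"dz":-6,"spin":0},{"claw":-1,"dx":-6,"dy":12,"dz":-10,"spin":0},{"claw":-1,"dx":-6,"dy":12,"dz":-13,"spin":0},{"claw":-1,"dx":-6,"dy":12,"dz":-13,"spin":0},{"claw":-1,"dx":-6,"dy":12,"dz":-13,"spin":0}]'
python3 -m inch '[{"claw":-1,"dx":0,"dy":0,"dz":-1,"spin":0},{"claw":-1,"dx":0,"dy":0,"dz":-2,"spin":0},{"claw":-1,"dx":0,"dy":0,"dz":-2,"spin":0},{"claw":-1,"dx":0,"dy":0,"dz":-2,"spin":0}]'
```

```text
t: 17.18
tcp_pos: [0.6465, 0.1715, 0.0393]
orientation: [1.936, 1.555, 0.125]
contact_force: [0.3, -0.1, 0.4]
opening: 0.0004
t: 17.52
tcp_pos: [0.6466, 0.1715, 0.0373]
orientation: [1.947, 1.554, 0.136]
contact_force: [-0.1, 0.9, 1.3]
opening: 0.0006
```

```bash
python3 -m inch '[{"claw":-1,"dx":0,"dy":0,"dz":-1,"spin":0},{"claw":-1,"dx":0,"dy":0,"dz":-2,"spin":0},{"claw":-1,"dx":0,"dy":0,"dz":-2,"spin":0},{"claw":-1,"dx":0,"dy":0,"dz":-2,"spin":0}]'
python3 -m inch '[{"claw":-1,"dx":0,"dy":0,"dz":-2,"spin":0},{"claw":-1,"dx":0,"dy":0,"dz":-4,"spin":0},{"claw":-1,"dx":0,"dy":0,"dz":-4,"spin":0},{"claw":-1,"dx":0,"dy":0,"dz":-4,"spin":0}]'
python3 -m inch '[{"claw":-1,"dx":0,"dy":0,"dz":-1,"spin":0},{"claw":-1,"dx":0,"dy":0,"dz":-3,"spin":0},{"claw":-1,"dx":0,"dy":0,"dz":-3,"spin":0},{"claw":-1,"dx":0,"dy":0,"dz":-3,"spin":0}]'
```

```text
t: 17.85
tcp_pos: [0.6467, 0.1715, 0.0352]
orientation: [1.941, 1.554, 0.131]
contact_force: [0.1, 1.0, 2.0]
opening: 0.0003
t: 18.18
tcp_pos: [0.647, 0.1715, 0.0338]
orientation: [1.946, 1.554, 0.135]
contact_force: [-6.9, -0.2, 19.2]
opening: 0.0001
t: 18.52
tcp_pos: [0.6472, 0.1715, 0.0337]
orientation: [1.945, 1.554, 0.133]
contact_force: [-8.4, -2.2, 21.6]
opening: 0.0001
```

The tab had indeed come back about 3 mm. It is flat again now: firm at 33.7 mm with 22 N. I'll retreat without pressing the corner again.

```bash
python3 -m inch '[{"claw":-1,"dx":0,"dy":0,"dz":15,"spin":0},{"claw":-1,"dx":0,"dy":0,"dz":45,"spin":0},{"claw":-1,"dx":0,"dy":0,"dz":85,"spin":0},{"claw":-1,"dx":0,"dy":0,"dz":125,"spin":0},{"claw":-1,"dx":0,"dy":0,"dz":165,"spin":0},{"claw":-1,"dx":0,"dy":0,"dz":193,"spin":0},{"claw":-1,"dx":-25,"dy":20,"dz":193,"spin":0},{"claw":-1,"dx":-55,"dy":50,"dz":193,"spin":0},{"claw":-1,"dx":-85,"dy":80,"dz":193,"spin":0},{"claw":-1,"dx":-115,"dy":110,"dz":193,"spin":0},{"claw":-1,"dx":-145,"dy":140,"dz":193,"spin":0},{"claw":-1,"dx":-175,"dy":170,"dz":193,"spin":0},{"claw":-1,"dx":-205,"dy":200,"dz":193,"spin":0},{"claw":-1,"dx":-235,"dy":230,"dz":193,"spin":0},{"claw":-1,"dx":-265,"dy":260,"dz":193,"spin":0},{"claw":-1,"dx":-295,"dy":290,"dz":193,"spin":0},{"claw":-1,"dx":-325,"dy":320,"dz":193,"spin":0},{"claw":-1,"dx":-355,"dy":350,"dz":193,"spin":0},{"claw":-1,"dx":-365,"dy":380,"dz":193,"spin":0},{"claw":-1,"dx":-365,"dy":380,"dz":193,"spin":0}]'
python3 -m inch '[{"claw":-1,"dx":0,"dy":0,"dz":0,"spin":0},{"claw":-1,"dx":0,"dy":0,"dz":0,"spin":0},{"claw":-1,"dx":0,"dy":0,"dz":0,"spin":0},{"claw":-1,"dx":0,"dy":0,"dz":0,"spin":0},{"claw":-1,"dx":0,"dy":0,"dz":0,"spin":0}]'
python3 - <<'E'
from plant import robot
from h import *
s=robot.snapshot("scene");t=robot.snapshot("top")
cv2.imwrite("pics/scene5.png",cv2.resize(s["frame"][160:310,200:400],None,fx=4,fy=4,interpolation=cv2.INTER_CUBIC))
cv2.imwrite("pics/scene5full.png",s["frame"])
c=cv2.resize(t["frame"][150:285,155:345],None,fx=4,fy=4,interpolation=cv2.INTER_CUBIC)
cv2.imwrite("pics/top5.png",c)
for a,b in(("pics/scene0.png",s["frame"]),("pics/top0.png",t["frame"])):
    d=cv2.absdiff(cv2.imread(a),b).max(2)>25
    r=d[165:300,210:390] if "scene" in a else d[155:280,160:340]
    ys,xs=np.nonzero(r);print(a,r.sum(),xs.min(initial=999),xs.max(initial=0),ys.min(initial=999),ys.max(initial=0))
E
```

```text
t: 20.18
tcp_pos: [0.2744, 0.5586, 0.2264]
orientation: [2.287, 1.556, 0.486]
contact_force: [-1.8, 0.7, 0.6]
opening: 0.0009
t: 20.6
tcp_pos: [0.276, 0.5573, 0.2264]
orientation: [2.229, 1.555, 0.426]
contact_force: [-0.3, -0.0, 0.8]
opening: 0.0005
pics/scene0.png 849 33 179 0 128
pics/top0.png 0 999 0 999 0
```

View pics/scene5.png

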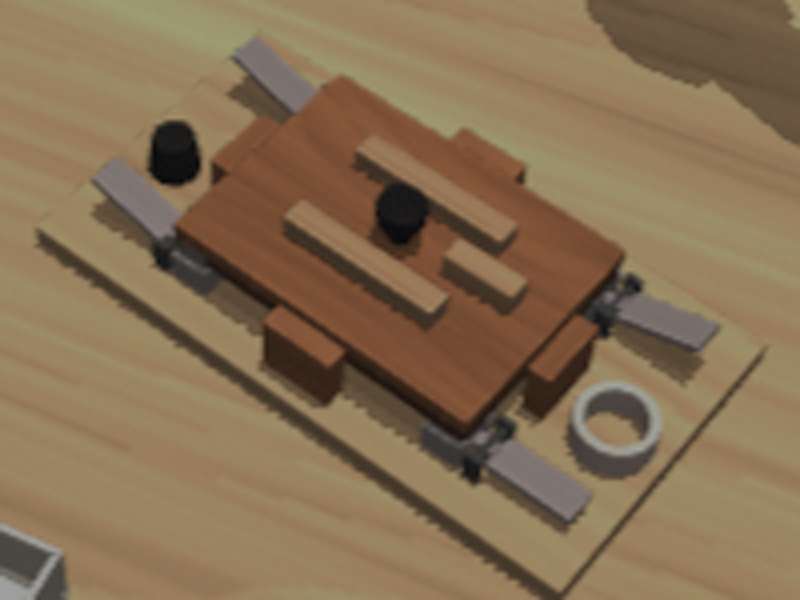

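View pics/scene5full.png

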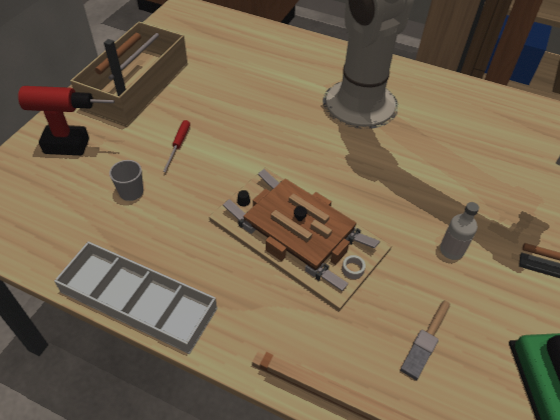

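Tab 3 now lies flat, its end at about (575,520) in the crop, lower than before the second press. The other three tabs are up, and the plate, roll, bung, offcut, glue, tin, screwdriver and brush are where they were. I'm handing in.

```bash
python3 -c "
from plant import robot
print(robot.sign_off())"
```

```text
the job is handed in; nothing more can be done
None
```

Corner 3 (far left) was the short one. I pressed its shim tab flat and handed the job in at about 20.7 s; the other three tabs were left up.

- **Finding the corner:** corners 1, 2 and 4 stood firm at 64 mm under 11 to 25 N. Corner 3 dipped to about 60.7 mm at 2.6 to 5.5 N.
- **Pressing the tab:** tab 3 reached its end stop at 33.8 mm.
- **A check that failed:** I then pressed corner 3 again, at 8 to 10 N. It gave about 1.5 mm and drove the shim back, raising the tab about 3 mm.
- **Repair:** I pressed the tab flat again, and it was firm at 33.7 mm with about 22 N. I did not press the corner after that, so the level after this second press is judged from pictures only.
- **Last pictures:** tab 3 is flat and the other three are up. The plate and the things around it look unmoved, and the arm is clear of everything.

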